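# Change over the specimen at the microscope bench

### The arm

A 6-joint arm with a two-finger parallel gripper is mounted at the origin on the work surface. World frame = base frame: x ahead of the robot, y to its left, z up, the work surface at z = 0. Lengths are in m, angles in rad, forces in N, time in s.
With the tool pointing down it reaches from about 0.35 to 0.775 m from the base axis. Payload 5.5 kg.
Tool frame: the origin (TCP) lies at the very end of the fingers, on their centre line; the grasp point (between the pads) lies 19 mm behind it; z points along the fingers, y is the line along which they close (so a half turn about z gives the same grasp; the last joint's range is limited). The gripper opens to 85 mm and grips with 20 to 120 N. Pads are 22 mm wide; open, the fingers measure 114 mm over their backs; the gripper's body (76 mm by 85 mm) begins 54 mm behind the grasp point. The pads swing forward as they close: fully open they stand 13 mm farther back than shut.
Start: joints at [-1.31, 0.313, 0.046, 1.304, 0, 1.431], TCP at [0.224, -0.529, 0.195] pointing down, gripper open.
Joint ranges: [-2.76, 2.76], [-0.86, 1.69], [-1.03, 1.26], [-2.2, 2.34], [-1.47, 1.5], [-3.14, 3.14]. Speed limits (rad/s): [2.57, 2.57, 3.14, 3.14, 3.14, 3.14].

### API

Orientations are given as a unit quaternion [w, x, y, z].
In Python, from workcell import get_state, read_camera, calibration, hand_in gives the robot as it stands.
- The arm moves only by the tool drive_tool, never from a script. Its argument "deltas" is a list that holds one entry, the list of rows, each a list of 7 numbers: the closure in counts, from 0 (fully open) to 255 (shut), then the shift along the tool's x, y, z in m, then the turn, a rotation vector about the tool's x, y, z in degrees. A call has 1 to 12 rows; each row is the pose to reach, as a shift and turn from the pose commanded when the call began, along the tool's axes at that moment; what a row does not reach only later rows make up. A row lasts 1/8 s, in which the tool goes at most 62.5 mm and 10.7 degrees, less where a joint would pass 70% of its speed; a pose out of reach is approached as far as the arm can. A call with a gripper value outside its range is refused whole. The fingers move at their own pace and stop on an object; "newtons" is the grip in N (left out, the last holds). Time passes only in rows, so rows that repeat a pose let the fingers close. It gives the time, the measured TCP pose, the force, the opening and the grip force at its end, in the units of the state.
- get_state(): the state, without advancing time (a new reading comes with each control period).
- read_camera(name): name is "scene" or "top"; returns (picture, depth): 384x512x3 uint8, red, green, blue; 384x512 float32, m along the optical axis (not along the pixel's ray), 0 where there is no reading.
- calibration(name): a dict with "mtx" (3x3 intrinsics, pixels), "k1" (the pictures are not rectified: a ray, as slopes to the right and down, at radius r is drawn at 1 + k1 r^2 times it, then the intrinsics apply), "world_from_camera" (4x4, takes a point from camera to world coordinates). Camera axes: x right, y up, looking along -z (the intrinsics and any distortion apply to the point x, -y, -z); pixel columns grow to the right and rows downward; lengths in m; the calibration is good to about 2 mm. A picture is of the moment at which its call begins. calibration takes no time and is no camera call.
- hand_in(): hands the job in; it is judged then, once.
The state is a dict: "clock": time; "joint_pos": joint angles; "qvel": joint speeds; "tau": joint torques, N m; "tcp_pos": TCP position; "orientation": TCP orientation; "wrist_force": force on the tool from outside, world axes, zero at the start; "ft_torque": the same for the moment, N m; "finger_gap": finger opening in m; "grip_force": force on a finger pad.
Only numpy, scipy, OpenCV 4.12 (cv2) and the standard library are available. Lean on these libraries where they do the work, as an engineer would, in place of code of your own. Each camera call takes 0.05 s, during which the arm holds its last target. There are 200 camera calls.

### The job

First clear the cork mat by filing the blue slide case, standing on its long edge, fully down in the empty slot of the rack. Then swap the two lidded specimen containers, the round pot and the square box, so that the one now on the white light base ends in the middle of the metal cold plate and the other in the middle of the light base, using the cork mat as the halfway spot where one of them is set down and let go for a moment. Keep all three upright throughout and leave the amber bottle, the blue tip box and the white beaker where they stand.

Things in the scene. Friction and masses are not known exactly. Their poses are not given: they have to be found in the camera images.
- case_c (a point): The loose slide case: a closed blue plastic box with a thin black seam and a paper label, 100 mm long (its x), 28 mm thick (its y) and 80 mm tall (its z), about 0.16 kg, starting upright on its long narrow edge on the cork mat. The point is its centre, 40 mm above its underside. Same either way round. Grip it across the 28 mm thickness; its upper 45 mm stays clear of the rack's walls when filed.
- pot_c (a point): The round specimen pot: white plastic with a grey lid, 50 mm tall; body 52 mm and lid (top 16 mm) 56 mm in diameter, about 0.11 kg; starts on the light base or on the cold plate. The lid is one piece with it. The point is its centre, 25 mm above its underside; z up.
- block_c (a point): The square specimen box: white plastic with a grey lid, 50 x 50 mm, 46 mm tall, about 0.13 kg, axes x and y square to its sides; starts on whichever of the light base and cold plate the pot is not on. The lid is one piece with it. The point is its centre, 23 mm above its underside; z up.
- lightbase_top (a point): The fixed light base: a white 140 x 140 mm box, 30 mm tall, with a green round glass disc 90 mm across flush in its top and a black knob on one side. The point is the middle of its top face; x and y square to its sides.
- coldplate_top (a point): The fixed cold plate: a bare dark grey metal slab 130 x 130 mm, 30 mm tall, with a flush black rubber square of 90 mm in its top. The point is the middle of its top face; x and y square to its sides.
- mat_top (a point): The fixed cork mat, 120 x 120 mm, 4 mm thick. The point is the middle of its top face.
- slot (a point): Middle of the floor of the empty slot in the fixed grey rack (base 120 x 150 mm), 8 mm above the table. The slot runs along x; 40 mm wide (y) between a thin wall and a solid web, both 110 mm long, 32 mm tall above the floor; open at both ends and above. 70 mm away towards -y the second slot holds a brown card folder, 12 mm thick, rising 78 mm above the floor, part of the rack.
- reagent_c (a point): Bystander, loose: amber glass bottle with a white cap, 64 mm across, 130 mm tall. The point is half-way up. Not to be moved.
- tipbox_c (a point): Bystander, loose: blue tip box with a clear lid, 87 x 62 mm, 66 mm tall. The point is half-way up. Not to be moved.
- beaker_c (a point): Bystander, loose: white open beaker, 60 mm across, 70 mm tall. The point is half-way up. Not to be moved.

How it is judged:
By the outcome, as a careful person would: the job done as asked, in the order asked, and still so for the second after the job is handed in, with the robot touching nothing.
It also fails if it takes over 136 s, if anything falls off the work surface, if the arm or the gripper's body presses on something with over 40 N, if the wrist force passes 120 N, or if a joint passes its speed limit or range.

## Working session

There is one attempt and no reset: what is moved stays moved. The work goes in short steps, Python scripts to look and compute and a tool call to move; the robot and the scene stay as the last step left them, time stands still between calls to the robot, and variables do not carry over. Pictures are saved under pics/ and viewed, at most 14 in all, crops included, and the job is handed in when it is done.

Besides the shell and the picture viewer there is one more tool, called after "Call:" as name(argument=value, ...), one argument or row to a line, values as JSON. drive_tool: Moves the arm, as the interface text tells. Its arguments: {"type":"object","properties":{"deltas":{"type":"array","items":{"type":"array","items":{"type":"array","items":{"type":"number"}}}},"newtons":{"type":"number"}},"required":["deltas"]}

```bash
mkdir -p pics; ls
cat > h.py <<'E'
import numpy as np, cv2
from workcell import *
def snap(n):
    p,d=read_camera(n); np.savez(f'{n}.npz',p=p,d=d); return p,d
def cloud(n,d):
    c=calibration(n);K=np.array(c['mtx']);v,u=np.mgrid[:384,:512].astype(float)
    pts=np.stack([u.ravel(),v.ravel()],1)[:,None]
    s=cv2.undistortPoints(pts,K,np.array([c['k1'],0,0,0.]))[:,0]
    z=d.ravel();P=np.stack([s[:,0]*z,-s[:,1]*z,-z,np.ones_like(z)])
    return (np.array(c['world_from_camera'])@P)[:3].T.reshape(384,512,3)
E
python3 - <<'E'
from h import *
for n in('top','scene'):
    p,d=snap(n);cv2.imwrite(f'pics/{n}0.png',cv2.resize(p[...,::-1],(800,600)))
    c=calibration(n);print(np.round(c['world_from_camera'],3),c['mtx'],c['k1'])
print(get_state())
E
```

```text
pics
[[ 0.014  0.993 -0.12   0.437]
 [-1.     0.016  0.014  0.037]
 [ 0.016  0.12   0.993  1.022]
 [ 0.     0.     0.     1.   ]] [[394.69815914   0.         258.86944732]
 [  0.         394.69815914 188.58287121]
 [  0.           0.           1.        ]] -0.12383782610930447
[[-0.722 -0.565  0.398  0.935]
 [ 0.691 -0.577  0.436  0.439]
 [-0.016  0.59   0.807  0.818]
 [ 0.     0.     0.     1.   ]] [[368.52457882   0.         254.43418831]
 [  0.         368.52457882 196.87233886]
 [  0.           0.           1.        ]] -0.033279800505210816
{'clock': 0.1, 'joint_pos': array([-1.30961303e+00,  3.13951451e-01,  4.51058083e-02,  1.30358957e+00,
       -5.04676432e-06,  1.43119768e+00]), 'qvel': array([ 0.00023903, -0.00137841,  0.00295023, -0.00063796,  0.00015556,
        0.00010615]), 'tau': array([ 2.63078124e-03, -4.81722522e+01,  2.99245584e+01,  1.27479204e-02,
       -1.43376205e-04,  1.09031828e-05]), 'tcp_pos': array([ 0.22418848, -0.52894737,  0.19378861]), 'orientation': array([-8.17778027e-04,  9.79988499e-01,  1.99052429e-01, -5.23040144e-05]), 'wrist_force': array([ 0.0465445 , -0.46457942,  0.21330205]), 'ft_torque': array([-0.03570572, -0.0047177 , -0.03395791]), 'grip_force': 0.0, 'finger_gap': 0.0853727737840895}
```

View pics/top0.png

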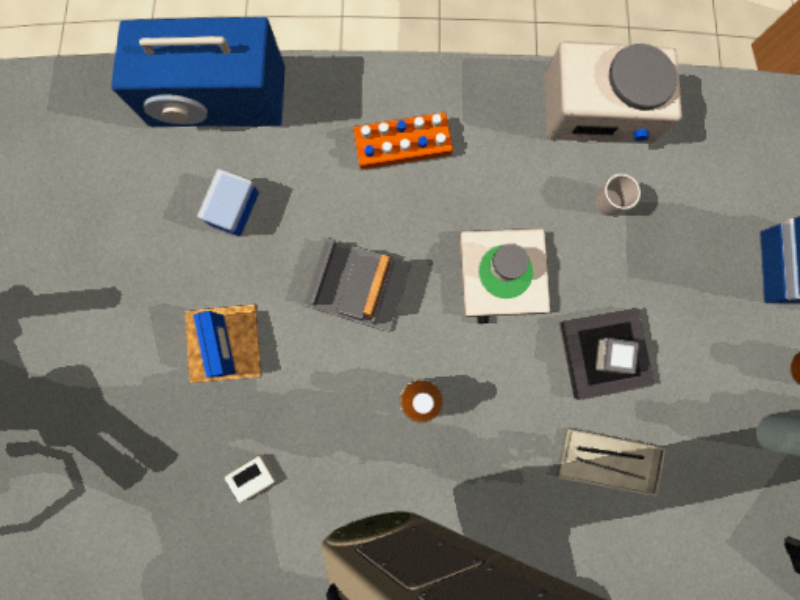

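View pics/scene0.png

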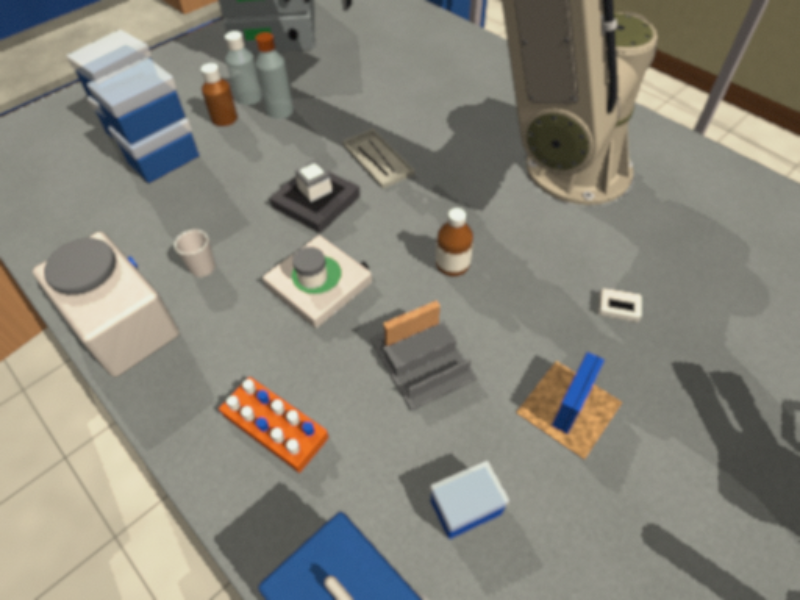

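The top view shows (800x600 px): mat with the case at (222,343), the rack at (350,283) with the empty slot on the left and the orange folder on the right. The pot is on the light base at (508,265), the box on the cold plate at (615,355), the bottle at (422,402), the tip box at (228,202) and the beaker at (620,195).

```bash
cat >> h.py <<'E'
def seg(P,c,r,z0,z1):
    Q=P.reshape(-1,3);m=(np.hypot(Q[:,0]-c[0],Q[:,1]-c[1])<r)&(Q[:,2]>z0)&(Q[:,2]<z1);return Q[m]
def rect(Q):
    (x,y),(w,h),a=cv2.minAreaRect((Q[:,:2]*1000).astype(np.float32));return np.round([x,y,w,h,a],1),len(Q),round(np.median(Q[:,2])*1000,1)
E
python3 - <<'E'
from h import *
C={n:cloud(n,np.load(n+'.npz')['d']) for n in('top','scene')}
def at(u,v): return C['top'][int(v*.64),int(u*.64)]
for n,u,v in [('case',208,335),('mat',245,360),('slotfloor',345,275),('folder',378,285),('pot',511,261),('lb',475,250),('block',622,356),('cp',580,380),('bottle',423,403),('tip',230,195),('beak',622,192)]:
    print(n,np.round(at(u,v)*1000,0))
def go(name,u,v,r,z0,z1):
    for n in C:
        Q=seg(C[n],at(u,v),r,z0,z1)
        if len(Q)>5: print(name,n,rect(Q))
go('case',208,335,.09,.072,.1)
go('mat',222,343,.11,.0025,.006)
go('web',345,275,.11,.030,.048)
go('rackbase',345,275,.11,.004,.013)
go('folder',378,285,.06,.07,.1)
go('pot',511,261,.06,.07,.09);go('lb',505,272,.12,.024,.034)
go('block',622,356,.06,.066,.09);go('cp',608,355,.12,.024,.034)
go('bottle',423,403,.05,.03,.12);go('tip',230,195,.08,.055,.08);go('beak',622,192,.05,.06,.08)
E
```

```text
case [484. 324.  84.]
mat [448. 286.   7.]
slotfloor [591. 124.  11.]
folder [566.  67.  83.]
pot [ 607. -142.   77.]
lb [632. -92.  33.]
block [ 463. -318.   76.]
cp [ 423. -263.   30.]
bottle [391.  -3. 126.]
tip [711. 306.  68.]
beak [ 744. -348.   19.]
case top (array([470.9, 324.4,  99.2,  30.3,  14.4]), 539, np.float64(84.5))
case scene (array([471.6, 323.5, 100. ,  27.8,  14.7]), 491, np.float64(83.7))
mat top (array([473.5, 310.5, 214.8, 216.9,  27.3]), 1445, np.float64(3.9))
mat scene (array([472.2, 298.3, 187.5, 208.8,  87.9]), 1394, np.float64(3.9))
web top (array([578.3, 108.2, 106. , 110. ,  73.7]), 880, np.float64(40.7))
web scene (array([577.9, 108.6, 106.9, 110.9,  72. ]), 945, np.float64(39.6))
rackbase top (array([590. , 123.5, 212.9, 210.9,  61.5]), 1517, np.float64(8.6))
rackbase scene (array([599.5,  98.6, 162.2, 173.5,  77.4]), 944, np.float64(8.0))
folder top (array([566.3,  68.9,  12.3,  94.4,  73.5]), 216, np.float64(86.5))
folder scene (array([565.9,  67.5,  15.4,  94.8,  73.1]), 282, np.float64(84.5))
pot top (array([ 607. , -141. ,   55.5,   53.8,   88.5])
[... 383 characters left out ...]
-315. ,   53.2,   50.6,   81.8]), 221, np.float64(74.4))
cp top (array([ 480.5, -291.7,  164.8,  169.7,   10.7]), 1975, np.float64(30.8))
cp scene (array([ 483.3, -294.4,  167.8,  161.8,   12. ]), 866, np.float64(29.5))
bottle top (array([390.1,  -2.4,  62.9,  61.9,  45.4]), 455, np.float64(91.6))
bottle scene (array([397.4,   2.1,  44.9,  64.7,  37.7]), 588, np.float64(79.2))
tip top (array([703.7, 315.3,  64.8,  88.3,  70.7]), 877, np.float64(66.8))
tip scene (array([703.9, 316.7,  63.1,  87.9,  70.3]), 1324, np.float64(65.0))
beak top (array([ 730.7, -332.7,   55.9,   52.2,   31.3]), 118, np.float64(68.7))
beak scene (array([ 731. , -329.2,   59.7,   50.5,   42.7]), 112, np.float64(66.2))
```

```bash
cat >> h.py <<'E'
def go(x,y,z,yaw):
    "shift in tool axes (mm) and turn about tool z (deg) to tool-x yaw, tool down"
    from scipy.spatial.transform import Rotation as R
    s=get_state();q=s['orientation'];r=R.from_quat([q[1],q[2],q[3],q[0]])
    d=r.inv().apply(np.array([x,y,z])-s['tcp_pos']*1000)
    g=R.from_euler('z',yaw,degrees=True)*R.from_euler('x',180,degrees=True)
    print('shift',np.round(d,1),'turn',np.round((r.inv()*g).as_rotvec(degrees=True),1),'yaw now',np.degrees(np.arctan2(*r.as_matrix()[1::-1,0])).round(1))
E
python3 - <<'E'
from h import *
for n in('top','scene'):
    f=np.load(n+'.npz');P=cloud(n,f['d']);hsv=cv2.cvtColor(f['p'],cv2.COLOR_RGB2HSV);p=f['p'].astype(int)
    X,Y,Z=P[...,0],P[...,1],P[...,2]
    near=lambda x,y,r:np.hypot(X-x,Y-y)<r
    def R(name,m):
        m=cv2.morphologyEx(m.astype(np.uint8),cv2.MORPH_OPEN,np.ones((2,2)))>0
        print(n,name,*rect(P[m]))
    R('mat',near(.465,.305,.1)&(Z<.012)&(hsv[...,1]>90)&(hsv[...,0]<25))
    R('lb',near(.594,-.141,.1)&(Z>.02)&(Z<.04))
    R('green',near(.594,-.141,.09)&(Z>.02)&(Z<.04)&(hsv[...,0]>45)&(hsv[...,0]<80)&(hsv[...,1]>120))
    R('cp',near(.465,-.30,.11)&(Z>.02)&(Z<.04))
    u=np.array([.959,-.284]);a=np.radians(-16.4);u=np.array([np.cos(a),np.sin(a)]);w=np.array([-u[1],u[0]])
    D=P[...,:2]-np.array([.586,.135]);s=D@w*1000;t=D@u*1000
    m=(abs(t)<40)&(abs(s)<75)
    h=[(b,round(np.median(Z[m&(s>=b)&(s<b+3)])*1000)) for b in range(-60,40,3) if (m&(s>=b)&(s<b+3)).any()]
    print(h)
    m=(Z>.03)&(Z<.046)&(abs(s)<40)&(abs(t)<80);print('t range',np.percentile(t[m],[1,99]))
E
```

```text
top mat [482.3 212.3 121.6 341.5   5.2] 1280 4.8
top lb [573.2 -83.  170.7 319.6  20.5] 2532 30.9
top green [515.6 -80.7  86.6 268.8  51.6] 435 31.7
top cp [ 437.8 -181.2  133.   428.9   10.5] 2059 30.8
[(-60, 41), (-57, 41), (-54, 41), (-51, 41), (-48, 41), (-45, 41), (-42, 41), (-39, 41), (-36, 41), (-33, 41), (-30, 41), (-27, 41), (-24, 41), (-21, 41), (-15, 8), (-12, 9), (-9, 9), (-6, 8), (-3, 9), (0, 10), (3, 9), (6, 9), (9, 9), (12, 8), (15, 9), (18, 9), (21, 30), (24, 40), (27, 9), (30, 9), (33, 9), (36, 9), (39, 1)]
t range [-54.15231304  54.48711605]
scene mat [678.2 350.2 530.8 119.7   6.4] 1677 3.6
scene lb [704.5 128.2 751.7 188.4  67.5] 1618 29.8
scene green [0. 0. 0. 0. 0.] 0 nan
scene cp [722.4  19.6 924.  179.9  52.1] 933 29.3
[(-60, 39), (-57, 40), (-54, 40), (-51, 40), (-48, 40), (-45, 40), (-42, 40), (-39, 40), (-36, 40), (-33, 40), (-30, 40), (-27, 40), (-24, 26), (-21, 21), (-18, 8), (-15, 8), (-12, 8), (-9, 8), (-6, 8), (-3, 8), (0, 8), (3, 9), (18, 39), (21, 26), (24, 9), (27, 8), (30, 8), (33, 8), (36, 7), (39, 2)]
t range [-53.27953981  54.39723867]
  return _methods._mean(a, axis=axis, dtype=dtype,
  ret = ret.dtype.type(ret / rcount)
```

Call:
drive_tool(
  deltas=[
    [[0,0.03,0,-0.03,0,0,-10],[0,0.06,-0.05,-0.06,0,0,-20],[0,0.09,-0.1,-0.06,0,0,-30],[0,0.12,-0.15,-0.06,0,0,-40]],
  ],
)

```text
clock: 0.6
tcp_pos: [0.2764, -0.3428, 0.2546]
orientation: [0.0, 0.851, 0.525, 0.0]
wrist_force: [-0.0, 0.0, 0.9]
finger_gap: 0.0857
grip_force: 0.0
```

Run:
```python
from h import *
for n in('top','scene'):
    f=np.load(n+'.npz');P=cloud(n,f['d']);hsv=cv2.cvtColor(f['p'],cv2.COLOR_RGB2HSV)
    X,Y,Z=P[...,0],P[...,1],P[...,2]
    near=lambda x,y,r:np.hypot(X-x,Y-y)<r
    def R(name,m):
        k,l,st,_=cv2.connectedComponentsWithStats(m.astype(np.uint8),connectivity=4)
        M=l==1+np.argmax(st[1:,4]);M=cv2.morphologyEx(M.astype(np.uint8),cv2.MORPH_OPEN,np.ones((3,3)))>0
        print(n,name,*rect(P[M&m]))
    R('mat',near(.465,.305,.1)&(Z<.012)&(hsv[...,1]>90)&(hsv[...,0]<25))
    R('lb',near(.594,-.141,.1)&(Z>.02)&(Z<.04))
    R('green',near(.594,-.141,.09)&(Z>.02)&(Z<.04)&(hsv[...,0]>35)&(hsv[...,0]<85)&(hsv[...,1]>80))
    R('cp',near(.465,-.30,.11)&(Z>.02)&(Z<.04))
go(471.5,324,180,194.5)
```

```text
top mat [475.  325.1 121.2 122.2   6.4] 1233 4.8
top lb [ 593.6 -141.8  152.5  142.3    3.6] 2530 30.9
top green [ 590.3 -137.9   87.6   69.6   66.1] 473 31.6
top cp [ 466.8 -312.5  129.9  134.3   10.5] 2055 30.9
scene mat [474.2 323.7 123.3 120.3   6.4] 1671 3.7
scene lb [ 592.6 -141.7  152.1  142.6    3.1] 1605 29.9
scene green [ 601.6 -131.3   63.7   83.5   70.7] 164 30.9
scene cp [ 467.9 -311.9  131.1  133.1   11.3] 929 29.4
shift [ 683.3 -125.7   74.6] turn [   0.     0.  -131.2] yaw now 63.3
```

Call:
drive_tool(
  deltas=[
    [[0,0.06,0.005,0,0,0,-10],[0,0.12,0.01,0,0,0,-20],[0,0.18,0.01,0,0,0,-30],[0,0.24,0.005,0,0,0,-40],[0,0.3,0,0,0,0,-50],[0,0.36,-0.01,0,0,0,-60],[0,0.42,-0.025,0,0,0,-70],[0,0.48,-0.045,0,0,0,-80],[0,0.54,-0.065,0,0,0,-90],[0,0.6,-0.09,0.02,0,0,-100],[0,0.65,-0.11,0.05,0,0,-110],[0,0.683,-0.126,0.075,0,0,-120]],
  ],
)

```text
clock: 2.1
tcp_pos: [0.4742, 0.3234, 0.1781]
orientation: [-0.0, -0.029, 1.0, -0.0]
wrist_force: [0.7, 0.4, 0.4]
finger_gap: 0.0855
grip_force: 0.0
```

Call:
drive_tool(
  deltas=[
    [[0,0,0,0,0,0,-10],[0,0,0,0,0,0,-11.2],[0,0,0,0,0,0,-11.2],[0,0,0,0,0,0,-11.2]],
  ],
)

```text
clock: 2.6
tcp_pos: [0.4749, 0.3206, 0.1801]
orientation: [0.0, -0.122, 0.993, 0.0]
wrist_force: [-0.0, 0.7, -0.1]
finger_gap: 0.0853
grip_force: 0.0
```

Run:
```python
from h import *
go(471.3,324,46,194.5);s=get_state();print(s['tcp_pos'],s['joint_pos'])
for n in('top','scene'):
    p,d=snap(n);Q=cloud(n,d);print(n,rect(seg(Q,(.471,.324),.09,.072,.1)))
    cv2.imwrite(f'pics/{n}1.png',cv2.resize(p[...,::-1],(800,600)))
```

```text
shift [  2.8   4.2 134.1] turn [ 0.   0.1 -0.5] yaw now -166.0
[0.47494765 0.32061009 0.18012402] [ 4.53755309e-01  3.12752027e-01  9.99122076e-03  1.26711264e+00
 -7.03772286e-05  2.09183015e-01]
top (array([454.3, 320.5,  64.8,  30.9,  15.2]), 342, np.float64(84.5))
scene (array([471. , 323.3, 101.4,  27.8,  14.8]), 493, np.float64(83.6))
```

Call:
drive_tool(
  deltas=[
    [[0,0.003,0.004,0.03,0,0,0],[0,0.003,0.004,0.06,0,0,0],[0,0.003,0.004,0.09,0,0,0],[0,0.003,0.004,0.115,0,0,0],[0,0.003,0.004,0.13,0,0,0],[0,0.003,0.004,0.134,0,0,0],[0,0.003,0.004,0.134,0,0,0],[0,0.003,0.004,0.134,0,0,0]],
  ],
)

```text
clock: 3.7
tcp_pos: [0.4715, 0.3246, 0.0466]
orientation: [0.001, -0.123, 0.992, 0.0]
wrist_force: [-0.6, 0.6, -0.4]
finger_gap: 0.0856
grip_force: 0.0
```

Call:
drive_tool(
  deltas=[
    [[255,0,0,0,0,0,0],[255,0,0,0,0,0,0],[255,0,0,0,0,0,0],[255,0,0,0,0,0,0],[255,0,0,0,0,0,0],[255,0,0,0,0,0,0],[255,0,0,0,0,0,0],[255,0,0,0,0,0,0]],
  ],
  newtons=40,
)

```text
clock: 4.7
tcp_pos: [0.4708, 0.3242, 0.0459]
orientation: [0.0, -0.123, 0.992, -0.0]
wrist_force: [-1.1, -1.1, 5.5]
finger_gap: 0.0253
grip_force: 39.6
```

View pics/scene1.png

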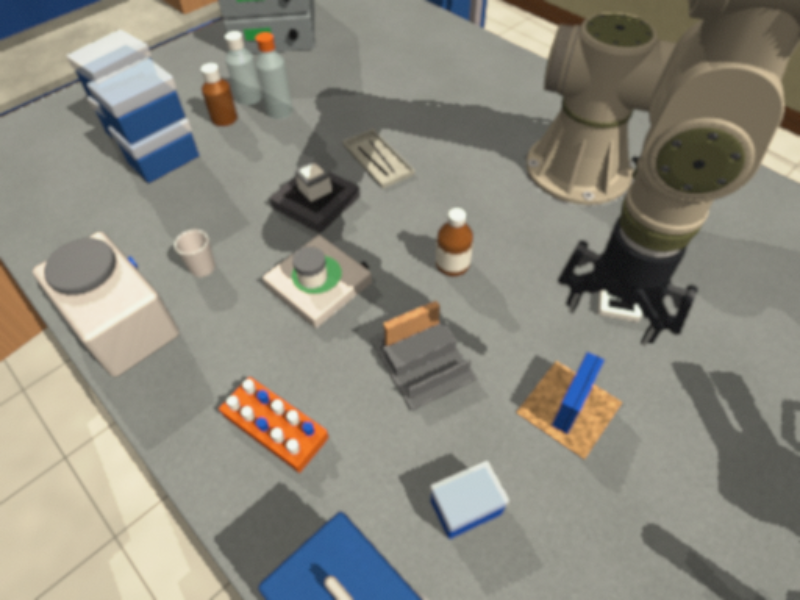

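Scene view: gripper is above the case, pads straddling it; everything else is undisturbed. The case is now gripped (25 mm gap, 40 N), so I lift it and carry it over the slot.

Call:
drive_tool(
  deltas=[
    [[255,0,0,-0.02,0,0,0],[255,0,0,-0.06,0,0,0],[255,-0.005,-0.02,-0.1,0,0,5],[255,-0.02,-0.06,-0.1,0,0,12],[255,-0.032,-0.1,-0.1,0,0,18],[255,-0.045,-0.15,-0.1,0,0,24],[255,-0.057,-0.19,-0.1,0,0,28],[255,-0.064,-0.212,-0.1,0,0,30.9],[255,-0.064,-0.212,-0.1,0,0,30.9],[255,-0.064,-0.212,-0.1,0,0,30.9],[255,-0.064,-0.212,-0.1,0,0,30.9]],
  ],
)

```text
clock: 6.08
tcp_pos: [0.5838, 0.1356, 0.1455]
orientation: [-0.0, 0.145, 0.989, 0.0]
wrist_force: [-1.0, -0.1, -1.6]
finger_gap: 0.0249
grip_force: 39.5
```

Run:
```python
from h import *
go(586,135,60,163.6)
for n in('top','scene'):
    p,d=snap(n);Q=cloud(n,d)
    hsv=cv2.cvtColor(p,cv2.COLOR_RGB2HSV);m=(np.hypot(Q[...,0]-.586,Q[...,1]-.135)<.1)&(hsv[...,0]>100)&(hsv[...,0]<130)&(hsv[...,1]>120)&(Q[...,2]>.08)
    B=Q[m];print(n,rect(B),B[:,2].min(),B[:,2].max())
    ys,xs=np.where(m);y,x=int(ys.mean()),int(xs.mean())
    cv2.imwrite(f'pics/{n}2.png',cv2.resize(p[max(0,y-75):y+75,x-100:x+100,::-1],(800,600),interpolation=cv2.INTER_CUBIC))
```

```text
shift [-2.3  0.1 85.5] turn [-0.  -0.  -0.2] yaw now 163.4
top (array([597.1, 126.2,  85.7,  53.1,  25.2]), 73, np.float64(175.9)) 0.10620385942758692 0.6449030250948057
scene (array([594.3, 143.5,  71.4,  86.2,  30.7]), 1010, np.float64(156.6)) 0.10264443386556876 0.2591784083920089
```

View pics/scene2.png

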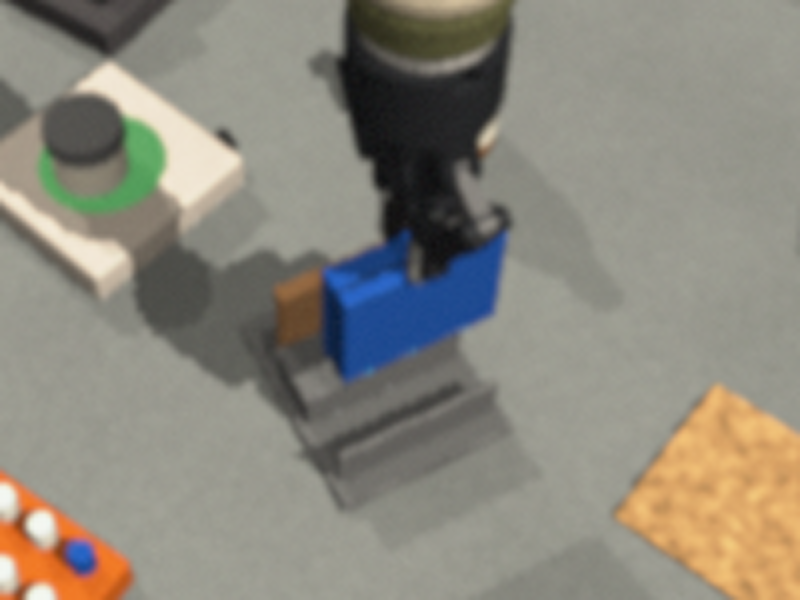

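The case is held level over the rack and parallel to the slot. I'll check its side face against the slot in the same camera.

Run:
```python
from h import *
a=np.radians(-16.4);u=np.array([np.cos(a),np.sin(a)]);w=np.array([-u[1],u[0]])
f=np.load('scene.npz');P=cloud('scene',f['d']);D=(P[...,:2]-[.586,.135])*1000;s=D@w;t=D@u;Z=P[...,2]
hsv=cv2.cvtColor(f['p'],cv2.COLOR_RGB2HSV)
m=(hsv[...,0]>100)&(hsv[...,0]<130)&(hsv[...,1]>120)&(Z>.115)&(Z<.14)&(abs(t)<45)&(s>5)&(s<25)
print('face',m.sum(),np.median(s[m]),'yaw err',np.degrees(np.polyfit(t[m],s[m],1)[0]))
e=(Z>.1)&(Z<.19)&(abs(s)<20)&(hsv[...,0]>100)&(hsv[...,0]<130)&(hsv[...,1]>120)
print('t',np.percentile(t[e],[1,99]),'zmin/max',np.percentile(Z[e],[1,99]))
m=(abs(t)<45)&(s>5)&(s<32)&(Z>.035)&(Z<.046);print('thin wall top s',np.percentile(s[m],[2,50,98]),m.sum())
m=(abs(t)<45)&(s>5)&(s<40)&(Z>.015)&(Z<.033);print('wall outer face s',np.median(s[m]),m.sum())
```

```text
face 204 13.76163192708969 yaw err -0.037914694860145766
t [-48.73560011  47.13141637] zmin/max [0.10653237 0.18567535]
thin wall top s [18.71794871 22.53705072 24.22116339] 83
wall outer face s 23.260473337347122 114
```

Call:
drive_tool(
  deltas=[
    [[255,-0.001,0,0.03,0,0,0],[255,-0.001,0,0.05,0,0,0],[255,-0.001,0,0.065,0,0,0],[255,-0.001,0,0.08,0,0,0],[255,-0.001,0,0.088,0,0,0],[255,-0.001,0,0.092,0,0,0],[255,-0.001,0,0.094,0,0,0],[255,-0.001,0,0.095,0,0,0],[255,-0.001,0,0.095,0,0,0]],
  ],
)

```text
clock: 7.3
tcp_pos: [0.5858, 0.134, 0.0509]
orientation: [0.0, 0.146, 0.989, 0.0]
wrist_force: [-0.1, -0.0, -1.9]
finger_gap: 0.0248
grip_force: 39.5
```

Call:
drive_tool(
  deltas=[
    [[255,0,0,0.0005,0,0,0],[255,0,0,0.001,0,0,0],[255,0,0,0.001,0,0,0]],
  ],
)

```text
clock: 7.68
tcp_pos: [0.5859, 0.134, 0.05]
orientation: [0.0, 0.146, 0.989, -0.0]
wrist_force: [-0.9, -0.7, 1.6]
finger_gap: 0.025
grip_force: 40.4
```

Call:
drive_tool(
  deltas=[
    [[255,0,0,0.0005,0,0,0],[255,0,0,0.0005,0,0,0]],
  ],
)

```text
clock: 7.92
tcp_pos: [0.586, 0.134, 0.05]
orientation: [0.001, 0.146, 0.989, 0.0]
wrist_force: [-0.7, -0.7, 5.2]
finger_gap: 0.0246
grip_force: 41.6
```

Call:
drive_tool(
  deltas=[
    [[130,0,0,0,0,0,0],[130,0,0,0,0,0,0],[130,0,0,0,0,0,0],[130,0,0,0,0,0,0],[130,0,0,0,0,0,0]],
  ],
)

```text
clock: 8.55
tcp_pos: [0.5855, 0.134, 0.049]
orientation: [-0.0, 0.146, 0.989, -0.0]
wrist_force: [-0.0, -0.0, -0.4]
finger_gap: 0.0422
grip_force: 0.0
```

Call:
drive_tool(
  deltas=[
    [[130,0,0,-0.03,0,0,0],[130,0,0,-0.08,0,0,0],[60,-0.01,-0.03,-0.11,0,0,0],[0,-0.03,-0.08,-0.11,0,0,0],[0,-0.05,-0.13,-0.11,0,0,0],[0,-0.07,-0.18,-0.11,0,0,0],[0,-0.09,-0.23,-0.11,0,0,0],[0,-0.099,-0.257,-0.11,0,0,0],[0,-0.099,-0.257,-0.11,0,0,0],[0,-0.099,-0.257,-0.11,0,0,0],[0,-0.099,-0.257,-0.11,0,0,0]],
  ],
)

```text
clock: 9.93
tcp_pos: [0.6063, -0.1393, 0.1592]
orientation: [-0.0, 0.145, 0.989, 0.0]
wrist_force: [0.0, -0.8, 0.5]
finger_gap: 0.0856
grip_force: 0.0
```

Run:
```python
from h import *
go(607.3,-140.7,47,163.4)
for n in('top','scene'):
    p,d=snap(n);Q=cloud(n,d)
    print(n,'case',rect(seg(Q,(.586,.135),.04,.075,.1)),'pot',rect(seg(Q,(.607,-.141),.045,.07,.09)))
```

```text
shift [ -1.4  -1.1 112.2] turn [ 0. -0. -0.] yaw now 163.4
top case (array([586.3, 135.8,  28.3,  79.4,  73.4]), 390, np.float64(88.8)) pot (array([ 607.8, -141. ,   54.5,   54.9,   68.1]), 421, np.float64(80.9))
scene case (array([586. , 134.7,  28.8,  78.7,  73.3]), 406, np.float64(87.4)) pot (array([ 607.4, -141.9,   54.2,   55.6,   10.9]), 304, np.float64(79.6))
```

Case top is at 88 mm, so it is fully seated. Next, the pot.

Call:
drive_tool(
  deltas=[
    [[0,-0.0015,-0.0015,0.03,0,0,0],[0,-0.0015,-0.0015,0.06,0,0,0],[0,-0.0015,-0.0015,0.085,0,0,0],[0,-0.0015,-0.0015,0.105,0,0,0],[0,-0.0015,-0.0015,0.112,0,0,0],[0,-0.0015,-0.0015,0.112,0,0,0],[0,-0.0015,-0.0015,0.112,0,0,0]],
  ],
)

```text
clock: 10.9
tcp_pos: [0.6081, -0.1425, 0.0482]
orientation: [0.001, 0.145, 0.989, -0.0]
wrist_force: [-0.4, -0.0, 0.6]
finger_gap: 0.0856
grip_force: 0.0
```

Call:
drive_tool(
  deltas=[
    [[255,0,0,0,0,0,0],[255,0,0,0,0,0,0],[255,0,0,0,0,0,0],[255,0,0,0,0,0,0],[255,0,0,0,0,0,0],[255,0,0,0,0,0,0],[255,0,0,0,0,0,0]],
  ],
  newtons=30,
)

```text
clock: 11.78
tcp_pos: [0.6073, -0.1425, 0.0471]
orientation: [-0.0, 0.146, 0.989, -0.0]
wrist_force: [0.9, 0.1, 1.7]
finger_gap: 0.0003
grip_force: 0.0
```

Call:
drive_tool(
  deltas=[
    [[255,0,0,-0.02,0,0,0],[255,0,0,-0.05,0,0,0],[255,0,0,-0.09,0,0,0],[255,0,0,-0.13,0,0,0],[255,0,0,-0.13,0,0,0],[255,0,0,-0.13,0,0,0]],
  ],
)

```text
clock: 12.52
tcp_pos: [0.6072, -0.1424, 0.1767]
orientation: [-0.0, 0.146, 0.989, -0.0]
wrist_force: [-0.3, 0.5, -0.1]
finger_gap: -0.0
grip_force: 0.0
```

Run:
```python
from h import *
s=get_state();x,y,z=s['tcp_pos']*1000
go(474.6,324.4,z,163.4)
for n in('top','scene'):
    p,d=snap(n);Q=cloud(n,d)
    A=seg(Q,(x/1e3,y/1e3),.05,.11,.22);print(n,len(A),np.percentile(A[:,2],[1,50]).round(3))
    cv2.imwrite(f'pics/{n}3.png',cv2.resize(p[60:240,200:440,::-1],(800,600),interpolation=cv2.INTER_CUBIC))
```

```text
shift [261.4 408.8   0. ] turn [-0.  -0.  -0.1] yaw now 163.3
top 6 [0.217 0.219]
scene 15 [0.209 0.214]
```

```bash
python3 -c "
import cv2;from h import *
p=np.load('scene.npz')['p'];cv2.imwrite('pics/s3b.png',cv2.resize(p[60:210,100:300,::-1],(800,600),interpolation=cv2.INTER_CUBIC))"
```

```text
(no output)
```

View pics/s3b.png

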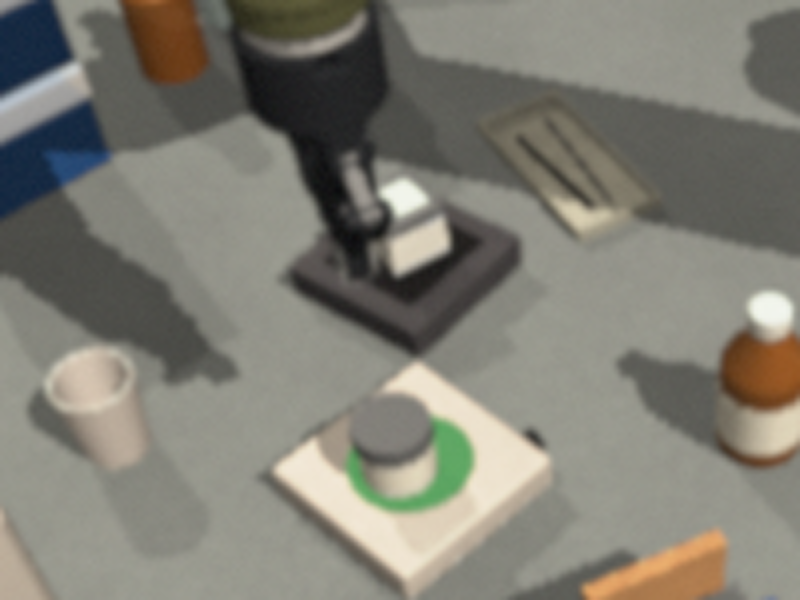

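The fingers shut on nothing, and the pot still stands on the light base (crop ~(392,450)). I'll measure where it is now.

Run:
```python
from h import *
for n in('top','scene'):
    f=np.load(n+'.npz');Q=cloud(n,f['d'])
    for z0,z1 in((.07,.09),(.04,.062)):
        A=seg(Q,(.6,-.141),.08,z0,z1)
        if len(A)>5: print(n,rect(A),A.min(0).round(3),A.max(0).round(3))
c=calibration('scene');T=np.linalg.inv(np.array(c['world_from_camera']));q=T@np.append(get_state()['tcp_pos'],1)
print(np.array(c['mtx'])@[q[0]/-q[2],-q[1]/-q[2],1],-q[2])
```

```text
top (array([ 606.9, -141.3,   55.8,   53.8,   89.3]), 424, np.float64(80.8)) [ 0.58  -0.169  0.07 ] [ 0.634 -0.113  0.086]
top (array([ 596.4, -125.9,   46.6,   14.5,   38.4]), 29, np.float64(47.6)) [ 0.582 -0.146  0.041] [ 0.619 -0.115  0.059]
scene (array([ 607.5, -142.3,   56.1,   54.1,   84. ]), 304, np.float64(79.8)) [ 0.579 -0.17   0.07 ] [ 0.635 -0.115  0.084]
scene (array([ 614.4, -128.9,   24.1,   51.6,   59.3]), 97, np.float64(50.4)) [ 0.586 -0.152  0.04 ] [ 0.633 -0.114  0.062]
[191.54209382 138.8193515    1.        ] 0.9026005559895514
```

Run:
```python
from h import *
print(get_state()['tcp_pos'],get_state()['finger_gap'],get_state()['joint_pos'])
for n in('top','scene'):
    f=np.load(n+'.npz');Q=cloud(n,f['d']);A=seg(Q,(.607,-.142),.15,.1,.4)
    i=np.argsort(A[:,2])[:12];print(n,len(A),A[i].round(3).tolist())
p,d=snap('scene');Q=cloud('scene',d);np.set_printoptions(linewidth=250,suppress=True)
for v in range(112,150,3): print(v,[tuple((Q[v,u]*1000).astype(int)) for u in (183,187,190,193)], p[v,188])
```

```text
[ 0.60644012 -0.14213324  0.17555269] 8.605746017343224e-05 [-3.58968087e-01  4.15551191e-01  1.48040311e-01  1.30586045e+00
 -7.77829842e-05 -6.68400026e-02]
top 689 [[0.604, -0.133, 0.217], [0.599, -0.137, 0.217], [0.597, -0.143, 0.218], [0.601, -0.133, 0.219], [0.599, -0.151, 0.22], [0.599, -0.139, 0.22], [0.597, -0.145, 0.22], [0.598, -0.14, 0.224], [0.6, -0.133, 0.225], [0.604, -0.133, 0.225], [0.604, -0.131, 0.226], [0.612, -0.129, 0.227]]
scene 1561 [[0.606, -0.137, 0.208], [0.614, -0.138, 0.21], [0.609, -0.136, 0.212], [0.615, -0.139, 0.213], [0.619, -0.142, 0.214], [0.619, -0.138, 0.214], [0.6, -0.132, 0.214], [0.604, -0.131, 0.214], [0.618, -0.139, 0.216], [0.619, -0.145, 0.218], [0.615, -0.131, 0.218], [0.602, -0.132, 0.219]]
112 [(np.int64(620), np.int64(-130), np.int64(276)), (np.int64(627), np.int64(-100), np.int64(298)), (np.int64(626), np.int64(-89), np.int64(305)), (np.int64(620), np.int64(-87), np.int64(303))] [60 59 58]
115 [(np.int64(620), np.int64(-132), np.int64(267)), (np.int64(636), np.int64(-87), np.int64(304)), (np.int64(630), np.int64(-84), np.int64(302)), 
[... 1610 characters left out ...]
, np.int64(-293), np.int64(12)), (np.int64(525), np.int64(-276), np.int64(23))] [49 47 45]
142 [(np.int64(544), np.int64(-308), np.int64(0)), (np.int64(536), np.int64(-297), np.int64(3)), (np.int64(528), np.int64(-293), np.int64(0)), (np.int64(524), np.int64(-282), np.int64(6))] [124 124 117]
145 [(np.int64(551), np.int64(-300), np.int64(0)), (np.int64(543), np.int64(-289), np.int64(0)), (np.int64(535), np.int64(-285), np.int64(-1)), (np.int64(530), np.int64(-275), np.int64(2))] [141 141 133]
148 [(np.int64(560), np.int64(-286), np.int64(2)), (np.int64(550), np.int64(-280), np.int64(0)), (np.int64(545), np.int64(-271), np.int64(2)), (np.int64(538), np.int64(-265), np.int64(1))] [147 147 137]
```

Run:
```python
from h import *
c=calibration('scene');W=np.array(c['world_from_camera']);T=np.linalg.inv(W);K=np.array(c['mtx'])
def pr(P):
    q=T@np.append(P,1);s=np.array([q[0],-q[1]])/-q[2];s*=1+c['k1']*(s@s);return (K[:2,:2]@s+K[:2,2])*1.5625
a=np.radians(-166);yh=np.array([np.sin(a),-np.cos(a),0])
for z in(.18,.193,.213): print(z,[pr(np.array([.475,.321,z])+k*.05*yh).round() for k in(-1,0,1)])
p=read_camera('scene')[0];q=pr(get_state()['tcp_pos'])/1.5625;u,v=q.astype(int);print('tcp in crop',(q-[u-50,v-50])*6)
cv2.imwrite('pics/s4.png',cv2.resize(p[v-50:v+50,u-50:u+50,::-1],(600,600),interpolation=cv2.INTER_CUBIC))
cv2.imwrite('pics/s1c.png',cv2.imread('pics/scene1.png')[220:370,520:720].repeat(4,0).repeat(4,1))
```

```text
0.18 [array([562., 328.]), array([597., 344.]), array([634., 362.])]
0.193 [array([564., 322.]), array([600., 339.]), array([637., 356.])]
0.213 [array([567., 313.]), array([604., 330.]), array([643., 348.])]
tcp in crop [303.78780297 305.62077026]
```

View pics/s1c.png

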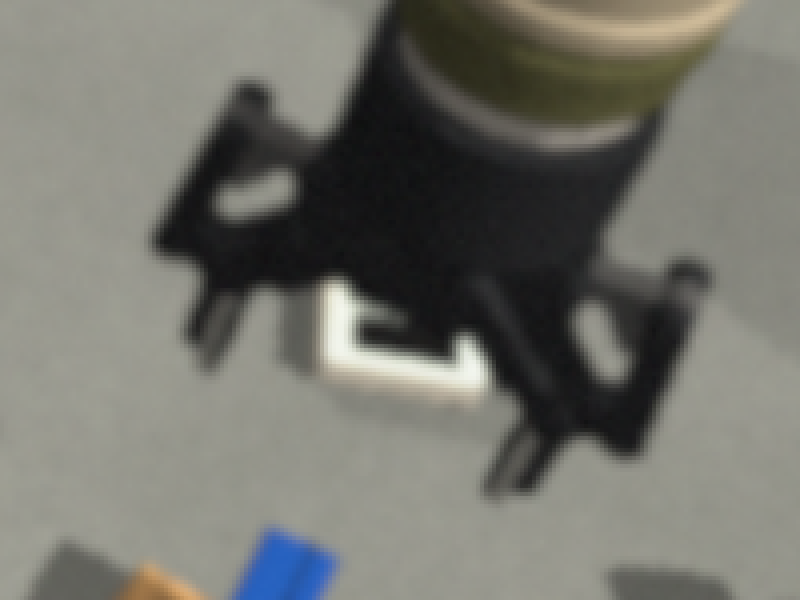

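View pics/s4.png

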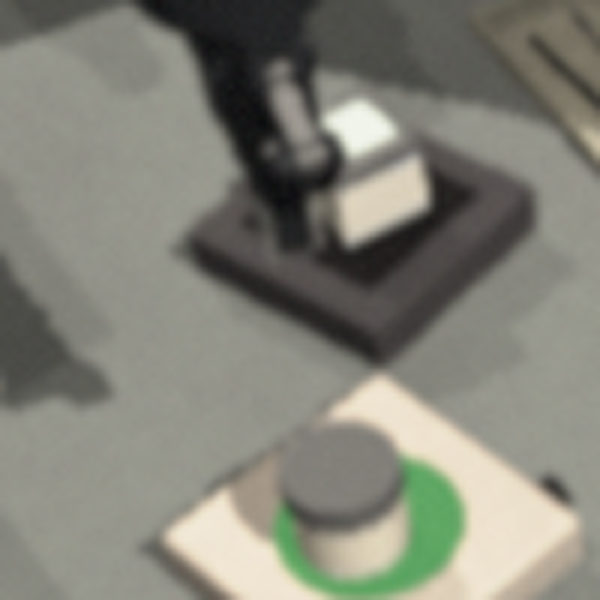

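The images put the real fingertips about 32 mm above the reported TCP. In `s1c` the tips are at crop (205,370) and (495,495), which is z≈0.213 with the TCP at 0.180. In `s4` the shut tip is at (290,250), well above the projected TCP at (304,306). That also fits the miss, with the tips just above the 80 mm lid. I'll grasp that much lower and check the force on the way down.

Call:
drive_tool(
  deltas=[
    [[0,0,0,0,0,0,0],[0,0,0,0,0,0,0],[0,0,0,0,0,0,0],[0,0,0,0,0,0,0],[0,0,0,0,0,0,0],[0,0,0,0.04,0,0,0],[0,0,0.0005,0.08,0,0,0],[0,0,0.0005,0.11,0,0,0],[0,0,0.0005,0.125,0,0,0],[0,0,0.0005,0.135,0,0,0],[0,0,0.0005,0.135,0,0,0]],
  ],
)

```text
clock: 14.1
tcp_pos: [0.6076, -0.142, 0.0422]
orientation: [0.0, 0.146, 0.989, -0.0]
wrist_force: [-0.1, -0.8, 0.8]
finger_gap: 0.0853
grip_force: 0.0
```

Call:
drive_tool(
  deltas=[
    [[0,0,0,0.005,0,0,0],[0,0,0,0.01,0,0,0],[0,0,0,0.015,0,0,0],[0,0,0,0.018,0,0,0],[0,0,0,0.018,0,0,0],[0,0,0,0.018,0,0,0]],
  ],
)

```text
clock: 14.85
tcp_pos: [0.6076, -0.142, 0.0242]
orientation: [0.0, 0.146, 0.989, -0.0]
wrist_force: [0.6, 0.3, 0.6]
finger_gap: 0.0853
grip_force: 0.0
```

Run:
```python
from h import *
for n in('top','scene'):
    p,d=snap(n);Q=cloud(n,d);A=seg(Q,(.607,-.142),.075,.036,.3)
    print(n,rect(seg(Q,(.607,-.142),.035,.07,.085)))
p=np.load('scene.npz')['p'];cv2.imwrite('pics/s5.png',cv2.resize(p[100:220,120:280,::-1],(800,600),interpolation=cv2.INTER_CUBIC))
```

```text
top (array([ 600.4, -124.5,   38.5,   20.1,   37. ]), 101, np.float64(80.0))
scene (array([ 619.7, -150.2,   57.5,   25.1,   58.3]), 121, np.float64(79.7))
```

View pics/s5.png

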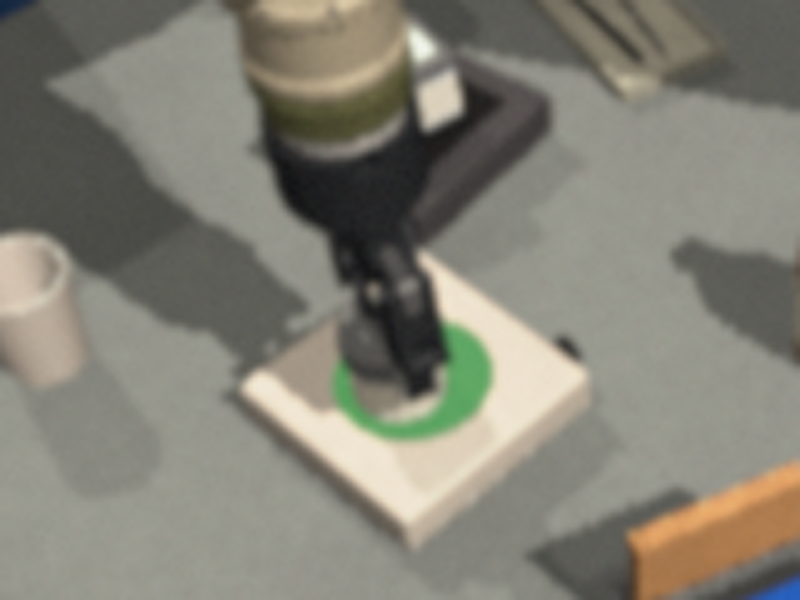

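Finger straddles the pot, with its tip at ~(420,395) beside the body and above the plate, and there is no contact force. Closing.

Call:
drive_tool(
  deltas=[
    [[255,0,0,0,0,0,0],[255,0,0,0,0,0,0],[255,0,0,0,0,0,0],[255,0,0,0,0,0,0],[255,0,0,0,0,0,0],[255,0,0,0,0,0,0]],
  ],
  newtons=30,
)

```text
clock: 15.7
tcp_pos: [0.6078, -0.1421, 0.0245]
orientation: [0.0, 0.146, 0.989, -0.0]
wrist_force: [-0.1, 0.7, 4.6]
finger_gap: 0.0549
grip_force: 32.3
```

Call:
drive_tool(
  deltas=[
    [[255,0,0,-0.01,0,0,0],[255,0,0,-0.04,0,0,0],[255,0,0,-0.08,0,0,0],[255,0,0,-0.12,0,0,0],[255,0,0,-0.14,0,0,0],[255,0,0,-0.14,0,0,0]],
  ],
)

```text
clock: 16.45
tcp_pos: [0.6084, -0.1423, 0.1659]
orientation: [0.002, 0.146, 0.989, -0.0]
wrist_force: [-0.5, -0.0, -1.2]
finger_gap: 0.0546
grip_force: 32.0
```

Call:
drive_tool(
  deltas=[
    [[255,0.013,0.02,0,0,0,0],[255,0.04,0.06,0,0,0,0],[255,0.068,0.105,0,0,0,0],[255,0.096,0.15,0,0,0,0],[255,0.125,0.195,0,0,0,0],[255,0.153,0.24,0,0,0,0],[255,0.182,0.285,0,0,0,0],[255,0.21,0.33,0,0,0,0],[255,0.236,0.37,0,0,0,0],[255,0.252,0.395,0,0,0,0],[255,0.261,0.409,0,0,0,0],[255,0.261,0.409,0,0,0,0]],
  ],
)

```text
clock: 17.95
tcp_pos: [0.474, 0.3254, 0.1631]
orientation: [-0.001, 0.145, 0.989, -0.001]
wrist_force: [0.6, -0.5, -1.3]
finger_gap: 0.0545
grip_force: 32.1
```

Call:
drive_tool(
  deltas=[
    [[255,0,0,0,0,0,0],[255,0,0,0,0,0,0],[255,0,0,0,0,0,0]],
  ],
)

```text
clock: 18.32
tcp_pos: [0.4758, 0.324, 0.1641]
orientation: [0.0, 0.146, 0.989, -0.0]
wrist_force: [-0.3, -0.4, -0.9]
finger_gap: 0.0548
grip_force: 32.1
```

Run:
```python
from h import *
s=get_state();x,y,z=s['tcp_pos'];print(s['joint_pos'].round(2))
go(474.6,324.4,-1,163.4)
for n in('top','scene'):
    p,d=snap(n);Q=cloud(n,d);A=seg(Q,(x,y),.05,.15,.235);print(n,len(A),np.percentile(A[:,2],[1,50,99]).round(3))
p=np.load('scene.npz')['p'];cv2.imwrite('pics/s6.png',cv2.resize(p[140:300,280:490,::-1],(787,600),interpolation=cv2.INTER_CUBIC))
```

```text
[ 0.46  0.32 -0.01  1.23 -0.    0.75]
shift [  1.3   0.  165.1] turn [-0.   0.  -0.2] yaw now 163.2
top 179 [0.175 0.22  0.223]
scene 889 [0.172 0.219 0.233]
```

View pics/s6.png

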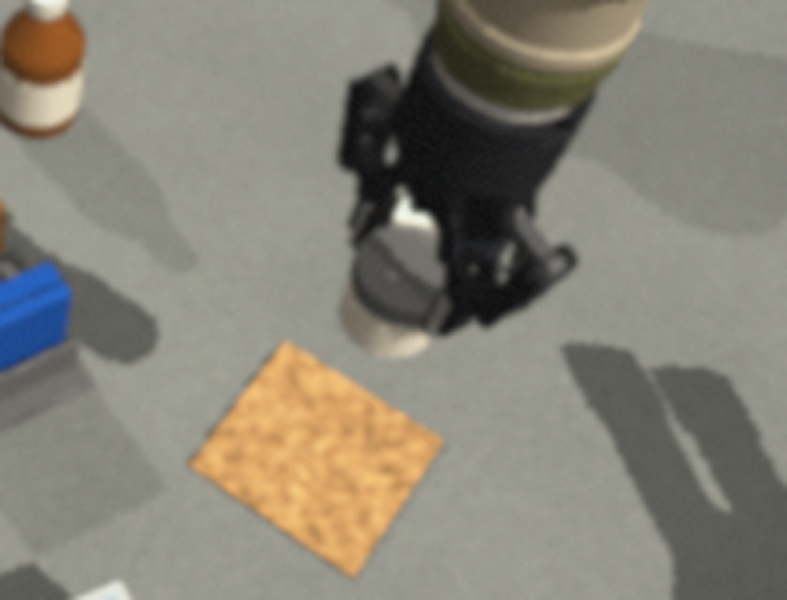

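The pot is held upright over the mat (lid top 0.220). Lowering.

Call:
drive_tool(
  deltas=[
    [[255,0.001,0,0.03,0,0,0],[255,0.001,0,0.07,0,0,0],[255,0.001,0,0.11,0,0,0],[255,0.001,0,0.14,0,0,0],[255,0.001,0,0.155,0,0,0],[255,0.001,0,0.162,0,0,0],[255,0.001,0,0.164,0,0,0],[255,0.001,0,0.165,0,0,0],[255,0.001,0,0.165,0,0,0]],
  ],
)

```text
clock: 19.55
tcp_pos: [0.475, 0.3255, -0.0001]
orientation: [0.001, 0.146, 0.989, 0.0]
wrist_force: [0.3, -0.7, -0.9]
finger_gap: 0.0549
grip_force: 32.1
```

Call:
drive_tool(
  deltas=[
    [[255,0,0,0.0005,0,0,0],[255,0,0,0.001,0,0,0],[255,0,0,0.001,0,0,0]],
  ],
)

```text
clock: 19.92
tcp_pos: [0.4746, 0.3253, -0.0015]
orientation: [0.0, 0.146, 0.989, 0.0]
wrist_force: [-1.1, -0.2, 3.1]
finger_gap: 0.0547
grip_force: 32.4
```

Call:
drive_tool(
  deltas=[
    [[0,0,0,0,0,0,0],[0,0,0,0,0,0,0],[0,0,0,0,0,0,0],[0,0,0,0,0,0,0],[0,0,0,-0.02,0,0,0],[0,0,0,-0.06,0,0,0],[0,0,0,-0.11,0,0,0],[0,0,0,-0.16,0,0,0],[0,0,0,-0.16,0,0,0],[0,0,0,-0.16,0,0,0]],
  ],
)

```text
clock: 21.18
tcp_pos: [0.4742, 0.3251, 0.1577]
orientation: [-0.0, 0.146, 0.989, -0.0]
wrist_force: [0.3, -0.3, 0.1]
finger_gap: 0.0851
grip_force: 0.0
```

Call:
drive_tool(
  deltas=[
    [[0,-0.012,-0.045,0,0,0,-1],[0,-0.026,-0.095,0,0,0,-2],[0,-0.042,-0.15,0,0,0,-3],[0,-0.058,-0.21,0,0,0,-4],[0,-0.075,-0.27,0,0,0,-5],[0,-0.092,-0.33,0,0,0,-6],[0,-0.108,-0.39,0,0,0,-7],[0,-0.125,-0.45,0,0,0,-8],[0,-0.142,-0.51,0,0,0,-8.7],[0,-0.157,-0.565,0,0,0,-8.7],[0,-0.167,-0.6,0,0,0,-8.7],[0,-0.172,-0.617,0,0,0,-8.7]],
  ],
)

```text
clock: 22.68
tcp_pos: [0.4602, -0.3164, 0.1559]
orientation: [-0.001, 0.071, 0.997, 0.001]
wrist_force: [-0.7, 0.5, 0.7]
finger_gap: 0.0857
grip_force: 0.0
```

Call:
drive_tool(
  deltas=[
    [[0,0,0,0,0,0,0],[0,0,0,0,0,0,0],[0,0,0,0,0,0,0]],
  ],
)

```text
clock: 23.05
tcp_pos: [0.4616, -0.3137, 0.1582]
orientation: [-0.0, 0.069, 0.998, 0.0]
wrist_force: [0.5, -0.1, -0.8]
finger_gap: 0.0855
grip_force: 0.0
```

Run:
```python
from h import *
go(462.2,-315.1,12,172);print(get_state()['joint_pos'].round(2))
for n in('top','scene'):
    p,d=snap(n);Q=cloud(n,d);print(n,'pot',rect(seg(Q,(.4746,.325),.06,.045,.07)),'block',rect(seg(Q,(.462,-.315),.06,.066,.09)))
```

```text
shift [ -0.8  -1.4 146.2] turn [ 0.  -0.   0.1] yaw now 172.1
[-0.74  0.29 -0.07  1.21  0.   -0.6 ]
top pot (array([475.6, 325.5,  56.8,  53.5,  70.6]), 419, np.float64(54.7)) block (array([ 461.3, -315.1,   50.6,   47.7,   82.5]), 279, np.float64(76.7))
scene pot (array([475.5, 326.3,  53.7,  53.1,  18.5]), 424, np.float64(53.5)) block (array([ 462.5, -315.9,   54.3,   50.7,   82.6]), 224, np.float64(74.5))
```

Call:
drive_tool(
  deltas=[
    [[0,-0.001,-0.002,0.04,0,0,0],[0,-0.001,-0.002,0.08,0,0,0],[0,-0.001,-0.002,0.11,0,0,0],[0,-0.001,-0.002,0.13,0,0,0],[0,-0.001,-0.002,0.14,0,0,0],[0,-0.001,-0.002,0.144,0,0,0],[0,-0.001,-0.002,0.144,0,0,0]],
  ],
)

```text
clock: 24.02
tcp_pos: [0.4625, -0.3176, 0.0147]
orientation: [0.0, 0.07, 0.998, -0.0]
wrist_force: [0.1, -0.4, -0.1]
finger_gap: 0.0855
grip_force: 0.0
```

Call:
drive_tool(
  deltas=[
    [[255,0,0,0,0,0,0],[255,0,0,0,0,0,0],[255,0,0,0,0,0,0],[255,0,0,0,0,0,0],[255,0,0,0,0,0,0],[255,0,0,0,0,0,0]],
  ],
  newtons=30,
)

```text
clock: 24.78
tcp_pos: [0.4626, -0.3179, 0.0149]
orientation: [0.001, 0.07, 0.998, -0.001]
wrist_force: [-0.6, 0.6, 5.4]
finger_gap: 0.0496
grip_force: 32.4
```

Call:
drive_tool(
  deltas=[
    [[255,0,0,-0.01,0,0,0],[255,0,0,-0.04,0,0,0],[255,0,0,-0.08,0,0,0],[255,-0.01,0.018,-0.11,0,0,-2],[255,-0.033,0.058,-0.12,0,0,-4],[255,-0.058,0.103,-0.12,0,0,-7],[255,-0.084,0.148,-0.12,0,0,-10],[255,-0.102,0.18,-0.12,0,0,-11.2],[255,-0.11,0.193,-0.12,0,0,-11.2],[255,-0.11,0.193,-0.12,0,0,-11.2],[255,-0.11,0.193,-0.12,0,0,-11.2],[255,-0.11,0.193,-0.12,0,0,-11.2]],
  ],
)

```text
clock: 26.28
tcp_pos: [0.5973, -0.1428, 0.1342]
orientation: [-0.0, -0.027, 1.0, -0.0]
wrist_force: [-0.1, 0.6, -0.8]
finger_gap: 0.0493
grip_force: 31.7
```

Run:
```python
from h import *
go(598.1,-141.4,15,183.3);s=get_state();x,y,z=s['tcp_pos'];print(s['grip_force'],s['finger_gap'])
for n in('top','scene'):
    p,d=snap(n);Q=cloud(n,d);A=seg(Q,(x,y),.045,.13,.2);print(n,len(A),np.percentile(A[:,2],[1,50,99]).round(3))
    Lb=seg(Q,(.598,-.141),.09,.024,.035);hs=cv2.cvtColor(p,cv2.COLOR_RGB2HSV)
    m=(np.hypot(Q[...,0]-.598,Q[...,1]+.141)<.09)&(Q[...,2]>.02)&(Q[...,2]<.04)&(hs[...,0]>35)&(hs[...,0]<85)&(hs[...,1]>80)
    if m.sum()>20: print('green circle',cv2.minEnclosingCircle((Q[m][:,:2]*1000).astype(np.float32)),m.sum())
p=np.load('scene.npz')['p'];cv2.imwrite('pics/s7.png',cv2.resize(p[60:220,100:310,::-1],(787,600),interpolation=cv2.INTER_CUBIC))
```

```text
shift [ -0.9   1.4 119.1] turn [-0.  -0.  -0.2] yaw now -176.9
31.66222259402275 0.04934475311576755
top 204 [0.154 0.195 0.199]
green circle ((594.76025390625, -136.92405700683594), 42.61724090576172) 505
scene 492 [0.151 0.187 0.199]
green circle ((598.33056640625, -141.48324584960938), 42.2752799987793) 540
```

View pics/s7.png

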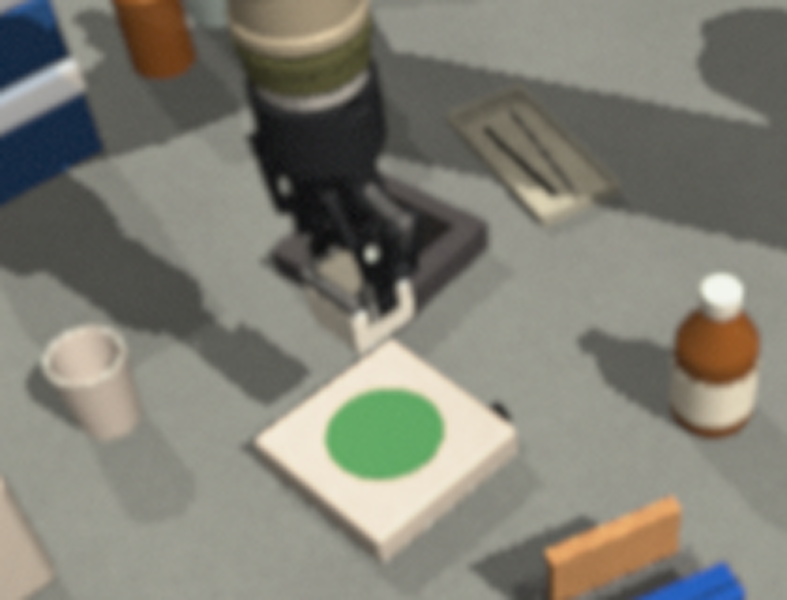

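The box is held level over the light base, and the green disc centre measures (598,-141), matching the target. Lowering.

Call:
drive_tool(
  deltas=[
    [[255,-0.001,0.001,0.03,0,0,0],[255,-0.001,0.001,0.06,0,0,0],[255,-0.001,0.001,0.09,0,0,0],[255,-0.001,0.001,0.108,0,0,0],[255,-0.001,0.001,0.115,0,0,0],[255,-0.001,0.001,0.118,0,0,0],[255,-0.001,0.001,0.119,0,0,0],[255,-0.001,0.001,0.119,0,0,0]],
  ],
)

```text
clock: 27.38
tcp_pos: [0.5995, -0.1408, 0.0159]
orientation: [0.001, -0.028, 1.0, -0.0]
wrist_force: [-0.2, -0.0, -1.6]
finger_gap: 0.0493
grip_force: 31.7
```

Call:
drive_tool(
  deltas=[
    [[255,0,0,0.0005,0,0,0],[255,0,0,0.001,0,0,0],[255,0,0,0.001,0,0,0]],
  ],
)

```text
clock: 27.75
tcp_pos: [0.5993, -0.1407, 0.0149]
orientation: [0.001, -0.028, 1.0, -0.0]
wrist_force: [-1.5, 0.3, 4.5]
finger_gap: 0.0494
grip_force: 32.3
```

Call:
drive_tool(
  deltas=[
    [[0,0,0,0,0,0,0],[0,0,0,0,0,0,0],[0,0,0,0,0,0,0],[0,0,0,0,0,0,0],[0,0,0,-0.02,0,0,0],[0,0,0,-0.06,0,0,0],[0,0,0,-0.11,0,0,0],[0,0,0,-0.15,0,0,0],[0,0,0,-0.15,0,0,0]],
  ],
)

```text
clock: 28.88
tcp_pos: [0.6014, -0.1414, 0.1683]
orientation: [0.004, -0.028, 1.0, -0.001]
wrist_force: [-0.2, -0.5, 0.4]
finger_gap: 0.0851
grip_force: 0.0
```

Call:
drive_tool(
  deltas=[
    [[0,0.006,0.03,0,0,0,0],[0,0.016,0.08,0,0,0,0],[0,0.027,0.13,0,0,0,0],[0,0.038,0.185,0,0,0,0],[0,0.05,0.24,0,0,0,0],[0,0.061,0.295,0,0,0,0],[0,0.073,0.35,0,0,0,0],[0,0.084,0.405,0,0,0,0],[0,0.092,0.445,0,0,0,0],[0,0.098,0.472,0,0,0,0],[0,0.098,0.472,0,0,0,0],[0,0.098,0.472,0,0,0,0]],
  ],
)

```text
clock: 30.38
tcp_pos: [0.4747, 0.3246, 0.1632]
orientation: [-0.001, -0.028, 1.0, -0.001]
wrist_force: [0.6, -0.3, -0.5]
finger_gap: 0.0852
grip_force: 0.0
```

Run:
```python
from h import *
go(475.5,325.6,-1.5,183.2)
for n in('top','scene'):
    p,d=snap(n);Q=cloud(n,d);print(n,'pot',rect(seg(Q,(.4746,.325),.06,.045,.07)),'block',rect(seg(Q,(.598,-.141),.06,.066,.09)))
```

```text
shift [ -1.    1.1 164.7] turn [-0.1 -0.1 -0. ] yaw now -176.8
top pot (array([466.8, 321.5,  38.5,  56.9,  30.6]), 233, np.float64(54.6)) block (array([ 598.7, -139.2,   50. ,   50.5,    4.3]), 432, np.float64(77.0))
scene pot (array([475.8, 326.1,  53.8,  53.7,  89.5]), 422, np.float64(53.5)) block (array([ 598.3, -139.9,   50.6,   51. ,    2.2]), 311, np.float64(75.6))
```

Call:
drive_tool(
  deltas=[
    [[0,-0.001,0.001,0.04,0,0,0],[0,-0.001,0.001,0.09,0,0,0],[0,-0.001,0.001,0.13,0,0,0],[0,-0.001,0.001,0.15,0,0,0],[0,-0.001,0.001,0.16,0,0,0],[0,-0.001,0.001,0.164,0,0,0],[0,-0.001,0.001,0.164,0,0,0]],
  ],
)

```text
clock: 31.35
tcp_pos: [0.4767, 0.3263, 0.0007]
orientation: [0.001, -0.027, 1.0, 0.0]
wrist_force: [-0.7, 0.4, 0.1]
finger_gap: 0.0855
grip_force: 0.0
```

Call:
drive_tool(
  deltas=[
    [[255,0,0,0,0,0,0],[255,0,0,0,0,0,0],[255,0,0,0,0,0,0],[255,0,0,0,0,0,0],[255,0,0,0,0,0,0],[255,0,0,0,0,0,0]],
  ],
  newtons=30,
)

```text
clock: 32.1
tcp_pos: [0.4767, 0.3267, 0.0012]
orientation: [0.001, -0.028, 1.0, 0.0]
wrist_force: [0.3, -0.4, 4.9]
finger_gap: 0.055
grip_force: 31.5
```

Call:
drive_tool(
  deltas=[
    [[255,0,0,-0.01,0,0,0],[255,0,0,-0.04,0,0,0],[255,0,0,-0.08,0,0,0],[255,0,0,-0.12,0,0,0],[255,0,0,-0.16,0,0,0],[255,0,0,-0.17,0,0,0],[255,0,0,-0.17,0,0,0],[255,0,0,-0.17,0,0,0]],
  ],
)

```text
clock: 33.1
tcp_pos: [0.475, 0.3258, 0.1682]
orientation: [-0.001, -0.028, 1.0, -0.001]
wrist_force: [0.5, -0.2, -1.2]
finger_gap: 0.0547
grip_force: 32.1
```

Run:
```python
from h import *
z=get_state()['tcp_pos'][2]*1000
go(467.3,-312.2,z,183.2)
```

```text
shift [  42.9 -636.6    1. ] turn [-0.1 -0.2 -0. ] yaw now -176.8
```

Call:
drive_tool(
  deltas=[
    [[255,0.003,-0.04,0,0,0,0],[255,0.006,-0.09,0,0,0,0],[255,0.01,-0.145,0,0,0,0],[255,0.014,-0.205,0,0,0,0],[255,0.018,-0.265,0,0,0,0],[255,0.022,-0.325,0,0,0,0],[255,0.026,-0.385,0,0,0,0],[255,0.03,-0.445,0,0,0,0],[255,0.034,-0.505,0,0,0,0],[255,0.038,-0.565,0,0,0,0],[255,0.041,-0.61,0,0,0,0],[255,0.043,-0.637,0,0,0,0]],
  ],
)

```text
clock: 34.6
tcp_pos: [0.467, -0.3139, 0.1679]
orientation: [-0.001, -0.026, 1.0, 0.001]
wrist_force: [0.6, -0.1, -1.1]
finger_gap: 0.0542
grip_force: 32.2
```

Call:
drive_tool(
  deltas=[
    [[255,0,0,0,0,0,0],[255,0,0,0,0,0,0],[255,0,0,0,0,0,0],[255,0,0,0,0,0,0]],
  ],
)

```text
clock: 35.1
tcp_pos: [0.4684, -0.311, 0.1702]
orientation: [0.0, -0.028, 1.0, 0.0]
wrist_force: [-0.2, 0.6, -0.8]
finger_gap: 0.0547
grip_force: 32.2
```

Run:
```python
from h import *
go(467.3,-312.2,28,183.2)
for n in('top','scene'):
    p,d=snap(n);Q=cloud(n,d);X,Y,Z=np.moveaxis(Q,2,0)
    m=(abs(X-.467)<.09)&(abs(Y+.312)<.09)&(Z>.02)&(Z<.04);m=cv2.morphologyEx(m.astype(np.uint8),cv2.MORPH_OPEN,np.ones((3,3)))>0
    print(n,'cp',rect(Q[m]))
    A=seg(Q,(.467,-.312),.045,.16,.24);print(np.percentile(A[:,2],[1,50,99]).round(3))
```

```text
shift [  1.1  -1.1 142.2] turn [0. 0. 0.] yaw now -176.8
top cp (array([ 466.5, -311.7,  130. ,  132.7,   10.4]), 2268, np.float64(30.9))
[0.176 0.223 0.226]
scene cp (array([ 467.5, -311.6,  131.1,  131.9,   12.1]), 1254, np.float64(29.1))
[0.173 0.219 0.239]
```

Call:
drive_tool(
  deltas=[
    [[255,0.001,-0.001,0.03,0,0,0],[255,0.001,-0.001,0.07,0,0,0],[255,0.001,-0.001,0.105,0,0,0],[255,0.001,-0.001,0.125,0,0,0],[255,0.001,-0.001,0.136,0,0,0],[255,0.001,-0.001,0.14,0,0,0],[255,0.001,-0.001,0.1415,0,0,0],[255,0.001,-0.001,0.142,0,0,0],[255,0.001,-0.001,0.142,0,0,0]],
  ],
)

```text
clock: 36.33
tcp_pos: [0.4677, -0.3135, 0.0287]
orientation: [0.0, -0.028, 1.0, -0.0]
wrist_force: [0.1, 0.9, -1.5]
finger_gap: 0.0547
grip_force: 32.2
```

Call:
drive_tool(
  deltas=[
    [[255,0,0,0.0005,0,0,0],[255,0,0,0.001,0,0,0],[255,0,0,0.001,0,0,0]],
  ],
)

```text
clock: 36.7
tcp_pos: [0.4673, -0.3132, 0.0272]
orientation: [0.0, -0.028, 1.0, -0.0]
wrist_force: [0.5, 0.2, 0.3]
finger_gap: 0.0546
grip_force: 32.4
```

Call:
drive_tool(
  deltas=[
    [[255,0,0,0.0005,0,0,0],[255,0,0,0.0005,0,0,0]],
  ],
)

```text
clock: 36.95
tcp_pos: [0.4673, -0.3132, 0.0272]
orientation: [0.0, -0.028, 1.0, -0.0]
wrist_force: [-2.5, 1.6, 5.8]
finger_gap: 0.0542
grip_force: 32.8
```

Call:
drive_tool(
  deltas=[
    [[0,0,0,0,0,0,0],[0,0,0,0,0,0,0],[0,0,0,0,0,0,0],[0,0,0,0,0,0,0],[0,0,0,-0.02,0,0,0],[0,0,0,-0.06,0,0,0],[0,0,0,-0.11,0,0,0],[0,0,0,-0.16,0,0,0],[0,0,0,-0.2,0,0,0],[0,0,0,-0.2,0,0,0]],
  ],
)

```text
clock: 38.2
tcp_pos: [0.469, -0.3146, 0.2305]
orientation: [0.003, -0.028, 1.0, -0.003]
wrist_force: [-0.7, 0.1, 0.7]
finger_gap: 0.0854
grip_force: 0.0
```

Run:
```python
from h import *
for n in('top','scene'):
    p,d=snap(n);Q=cloud(n,d)
    for k,c,r,a,b in(('pot',(.467,-.312),.06,.07,.09),('block',(.598,-.141),.06,.066,.09),('case',(.586,.135),.04,.075,.1),('tip',(.704,.316),.08,.055,.08),('beak',(.731,-.331),.05,.06,.08),('bottle',(.391,-.003),.05,.03,.12)):
        A=seg(Q,c,r,a,b)
        if len(A)>5: print(n,k,*rect(A))
    cv2.imwrite(f'pics/{n}9.png',cv2.resize(p[...,::-1],(800,600)))
```

```text
top pot [ 465.8 -311.1   52.5   53.1   79.9] 404 80.4
top block [ 598.6 -139.3   50.4   50.6    4.3] 431 77.0
top case [586.2 135.8  28.7  78.6  73.8] 390 88.7
top tip [703.5 315.2  64.   88.   70.4] 879 66.9
top beak [ 727.5 -327.7   59.3   56.6   73.5] 162 69.5
top bottle [390.1  -2.4  62.7  61.9  45.9] 455 91.8
scene pot [ 467.  -310.9   56.4   53.3   81.7] 214 78.3
scene block [ 597.7 -139.4   50.8   52.4    4.3] 308 75.8
scene case [585.7 134.5  29.7  78.9  73.2] 411 87.4
scene tip [703.8 316.2  63.5  88.1  70.5] 1322 65.1
scene beak [ 729.1 -327.6   59.2   56.9   78.2] 134 66.6
scene bottle [397.9   2.1  46.3  64.5  35.3] 587 80.9
```

View pics/scene9.png

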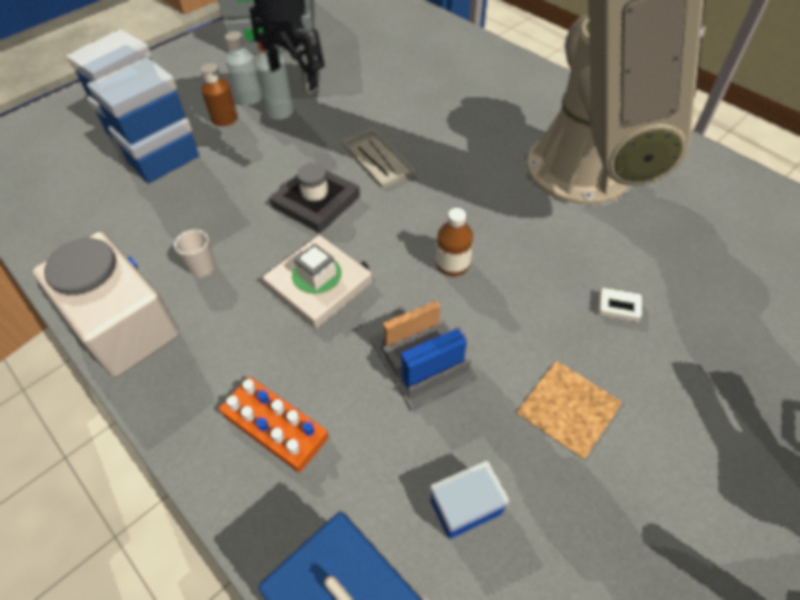

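The final view shows the case filed in the rack (435,355), the box on the light base (317,265), the pot on the cold plate (315,185), the mat clear, and the bystanders at their original pixels. I'll let the arm settle and hand in.

Call:
drive_tool(
  deltas=[
    [[0,0,0,0,0,0,0],[0,0,0,0,0,0,0],[0,0,0,0,0,0,0],[0,0,0,0,0,0,0]],
  ],
)

```text
clock: 38.8
tcp_pos: [0.4672, -0.313, 0.2262]
orientation: [-0.0, -0.028, 1.0, 0.0]
wrist_force: [0.2, 0.6, 0.4]
finger_gap: 0.0848
grip_force: 0.0
```

```bash
python3 -c "
from workcell import *
print(hand_in())"
```

```text
the job is handed in; nothing more can be done
None
```

The job is handed in at 38.8 s: the slide case is seated in the rack slot, the pot and box are swapped to within about 2 mm of each plate's middle (the pot waited on the mat), and the bottle, tip box and beaker stand where they were; the first try at the pot closed above its lid without touching it.

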